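# Set the drilling stop

### The arm

A 6-joint arm with a two-finger parallel gripper is mounted at the origin on the work surface. World frame = base frame: x ahead of the robot, y to its left, z up, the work surface at z = 0. Lengths are in m, angles in rad, forces in N, time in s.
With the tool pointing down it reaches from about 0.375 to 0.975 m from the base axis. Payload 3.8 kg.
Tool frame: the origin (TCP) lies at the very end of the fingers, on their centre line; the grasp point (between the pads) lies 19 mm behind it (bot.pinch_z is the distance from the TCP to the grasp point, in m); x points along the fingers, y is the direction in which the jaws open and shut, and the axes are right-handed (so a half turn about x gives the same grasp; the last joint's range is limited). The gripper opens to 85 mm and grips with 20 to 120 N. Pads are 22 mm wide; open, the fingers measure 114 mm over their backs; the gripper's body (76 mm by 85 mm) begins 54 mm behind the grasp point. The pads swing forward as they close: fully open they stand 13 mm farther back than shut.
Start: joints at [1.218, 0.264, 1.604, -0, 1.274, -0.037], TCP at [0.21, 0.642, 0.231] pointing down, gripper open.
Joint ranges: [-2.63, 2.63], [-0.94, 2.18], [0.31, 2.57], [-1.31, 4.45], [0, 2.66], [-2.55, 2.55]. Speed limits (rad/s): [2.57, 2.57, 3.14, 3.14, 3.14, 3.14].

### API

Orientations are given as a rotation vector (axis times angle).
In Python, from workcell import monitor, imaging, finish_job, bot gives the robot as it stands.
- The arm moves only by the tool jog_arm, never from a script. Its argument "rows" is a list of rows, each a list of 7 numbers: the shift along the tool's x, y, z in m, then the turn, a rotation vector about the tool's x, y, z in rad, then the opening in per cent of the stroke, from 0 (shut) to 100 (fully open). A call has 1 to 20 rows; each row is the pose to reach, as a shift and turn from the pose measured when the call began, along the tool's axes at that moment; what a row does not reach only later rows make up. A row lasts 1/10 s, in which the tool goes at most 50 mm and 8.59 degrees, less where a joint would pass 70% of its speed; a pose out of reach is approached as far as the arm can. A call with a gripper value outside its range is refused whole. The fingers move at their own pace and stop on an object; "force" is the grip in N (left out, the last holds). Time passes only in rows, so rows that repeat a pose let the fingers close. It gives the time, the measured TCP pose, the force and the opening at its end, in the units of the state.
- monitor.read_state(): the state, without advancing time (a new reading comes with each control period).
- imaging.read_camera(name): name is "scene" or "top" or "wrist"; returns the picture (400x640x3 uint8, blue, green, red); there is no depth.
- imaging.camera_params(name): a dict with "fx", "fy", "cx", "cy" (pixels), "T" (4x4, takes a point from camera to world coordinates); the wrist camera has in their place "T_tool_cam" (4x4, takes a point from camera to tool coordinates, whose origin is the TCP and whose axes are the tool frame's). Camera axes: x right, y down, z forward; pixel columns grow to the right and rows downward; lengths in m; the calibration is good to about 2 mm. A picture is of the moment at which its call begins: read the wrist's pose just before it. camera_params takes no time and is no camera call.
- finish_job(): hands the job in, once; it reports no verdict.
The state is a dict: "time": time; "q": joint angles; "joint_vel": joint speeds; "joint_torque": joint torques, N m; "tool_pos": TCP position; "tcp_rot": TCP orientation; "wrist_force": force on the tool from outside, world axes, zero at the start; "torque": the same for the moment, N m; "width": opening from 0.0 (shut) to 1.0 (fully open).
Only numpy, scipy, OpenCV 4.12 (cv2) and the standard library are available. Lean on these libraries where they do the work, as an engineer would, in place of code of your own. Each camera call takes 0.05 s, during which the arm holds its last target. There are 200 camera calls.

### The job

On the drilling stop, the dark plate with the green gearbox and its black knob, turn the knob bit by bit until the pointed nose of the slide stands opposite the tip of the pointed marker, nose to nose, not the square-ended marker. Move the slide only with the knob, do not push it directly, then let go and leave it there.

Things in the scene. Friction and masses are not known exactly. Their poses are not given: they have to be found in the camera images.
- knob_grip (a point): Black bar knob on the green gearbox (not the smaller one on the yellow box). Bar 58 long, 16 thick, 45 mm tall. Point on its upright axis, 75 mm above the bench; bar top 16 mm above, round flange (radius 27) 29 mm below. x along the bar (white line at +x), z up. Stiff, 0.12 N m; stays where left; stops 1.55 rad either side of the middle, starts within 0.15 of it. One grasp is enough (1.35 rad).
- slide: Brass slide beyond the gearbox, a 44 mm wide block with a pointed nose towards the markers. Origin: tip of the nose, top face, 34 mm above the bench. x is where the nose points, y its line of travel, z up. Rack geared to the knob: 1 rad counter-clockwise from above moves it 40 mm to its +y. At mid travel the tip is 97 mm from the knob's axis, along x, and the bar lies along x.
- marker_pointed: Brass marker with a pointed front facing the slide, 34 mm wide, 43 mm long, fixed on the scale: the one to set to. Origin: its tip, on the top face, 34 mm above the bench. Axes parallel to the slide's; the slide is opposite when the two tips differ only along x (they pass 4 mm apart). It lies 28 to 46 mm to either side of mid travel.
- marker_square: The other brass marker, same size but with a straight square front, fixed on the other side of mid travel: for another job, not this one. Origin: middle of its front edge, on the top face, 34 mm above the bench; axes as the pointed marker.

How it is judged:
By the outcome, as a careful person would: the job done as asked, in the order asked, and still so for the second after the job is handed in, with the robot touching nothing.
It also fails if it takes over 35 s, if anything falls off the work surface, if the arm or the gripper's body presses on something with over 40 N, if the wrist force passes 120 N, or if a joint passes its speed limit or range.

## Working session

There is one attempt and no reset: what is moved stays moved. The work goes in short steps, Python scripts to look and compute and a tool call to move; the robot and the scene stay as the last step left them, time stands still between calls to the robot, and variables do not carry over. Pictures are saved under pics/ and viewed, about 8 in all and at most 12, crops included, and the job is handed in when it is done.

Besides the shell and the picture viewer there is one more tool, called after ">>>" by a JSON object that holds its "name" and its "arguments". jog_arm: Moves the arm, as the interface text tells. Its arguments: {"type":"object","properties":{"rows":{"type":"array","items":{"type":"array","items":{"type":"number"}}},"force":{"type":"number"}},"required":["rows"]}

```bash
mkdir -p pics
cat > h.py <<'E'
import numpy as np, cv2
from scipy.spatial.transform import Rotation as R
from workcell import monitor, imaging, finish_job, bot
def ray(name,uv,z,st=None):
    p=imaging.camera_params(name)
    if name=='wrist':
        T=np.eye(4);T[:3,:3]=R.from_rotvec(st['tcp_rot']).as_matrix();T[:3,3]=st['tool_pos'];T=T@p['T_tool_cam']
    else: T=np.array(p['T'])
    uv=np.atleast_2d(uv).astype(float)
    d=np.c_[(uv[:,0]-p['cx'])/p['fx'],(uv[:,1]-p['cy'])/p['fy'],np.ones(len(uv))]@T[:3,:3].T
    o=T[:3,3]
    return o+d*((z-o[2])/d[:,2])[:,None]
E
python3 - <<'E'
from h import *
s=monitor.read_state();print(s, bot.pinch_z)
for n in ('top','scene'):
    cv2.imwrite(f'pics/{n}0.png',imaging.read_camera(n)); print(imaging.camera_params(n))
print(imaging.camera_params('wrist'))
E
```

```text
{'time': 0.0, 'q': array([ 1.21810154e+00,  2.64789138e-01,  1.60539641e+00,  1.36513754e-05,
        1.27372104e+00, -3.69450746e-02]), 'joint_vel': array([-3.78228281e-04, -3.92969751e-04,  1.62925421e-03, -1.12437986e-03,
        2.51747811e-03,  9.81072305e-05]), 'joint_torque': array([ 6.07675920e-04, -5.15103757e+01, -3.67319155e+01, -5.98695647e-05,
        1.27740187e-02, -6.94304518e-06]), 'tool_pos': array([0.20937419, 0.64091729, 0.2299257 ]), 'tcp_rot': array([ 0.24603453,  1.55701487, -0.2496089 ]), 'wrist_force': array([-0.32876753, -0.46107877,  0.25018357]), 'torque': array([-0.01285452,  0.05825825, -0.01733983]), 'width': 0.9967434415751101} 0.0187
{'fx': 470.8331611912135, 'fy': 470.8331611912135, 'cx': 318.4955629102805, 'cy': 196.99260794499386, 'T': array([[-0.00904672, -0.99069887,  0.13577154,  0.52617868],
       [-0.99968227,  0.00576593, -0.02453785,  0.02981818],
       [ 0.02352677, -0.13595039, -0.99043626,  0.72127114],
       [ 0.        ,  0.        ,  0.        ,  1.        ]])}
{'fx': 368.6314926308577, 'fy': 368.6314926308577, 'cx': 320.8681660657129, 'cy': 199.94206950463897, 'T': array([[ 0.35073913,  0.80358351, -0.48086963,  0.91758858],
       [ 0.93642199, -0.29558082,  0.1890657 , -0.09167303],
       [ 0.00979424, -0.51660964, -0.85616503,  0.63559348],
       [ 0.        ,  0.        ,  0.        ,  1.        ]])}
{'fx': 286.6740420931144, 'fy': 286.6740420931144, 'cx': 320.09824133883166, 'cy': 201.03242481370577, 'T_tool_cam': array([[ 8.16156694e-04, -3.04773887e-01,  9.52424386e-01,
        -1.40971613e-01],
       [ 9.99999445e-01,  8.83040690e-04, -5.74353729e-04,
        -5.72870122e-05],
       [-6.65981468e-04,  9.52424327e-01,  3.04774439e-01,
        -7.86828327e-02],
       [ 0.00000000e+00,  0.00000000e+00,  0.00000000e+00,
         1.00000000e+00]])}
```

View pics/top0.png

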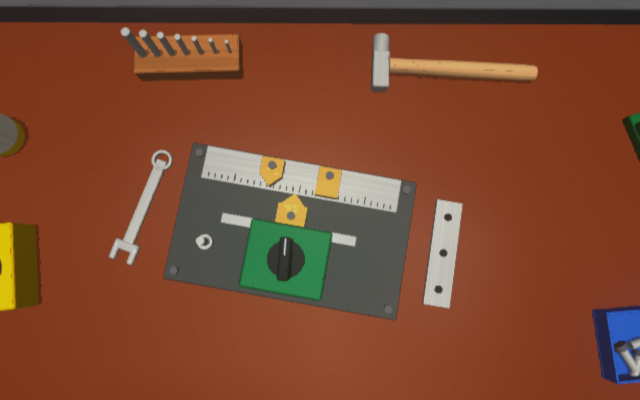

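The top view shows the green gearbox with its knob at about (286,259), the slide nose at about (293,195), the pointed marker's tip at about (271,185) on the left, and the square marker at about (328,185). I'll zoom in for exact pixels.

Run:
```python
import cv2
a=cv2.imread('pics/top0.png')[145:305,235:365]
cv2.imwrite('pics/top0z.png',cv2.resize(a,None,fx=3.7,fy=3.7,interpolation=cv2.INTER_CUBIC)) 
a=cv2.resize(cv2.imread('pics/top0.png')[150:230,240:360],None,fx=6,fy=6,interpolation=cv2.INTER_CUBIC)
b=cv2.resize(cv2.imread('pics/top0.png')[230:290,240:360],None,fx=6,fy=6,interpolation=cv2.INTER_CUBIC)[:120*1]
cv2.imwrite('pics/nose0.png',a)
```

```text
(no output)
```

View pics/top0z.png

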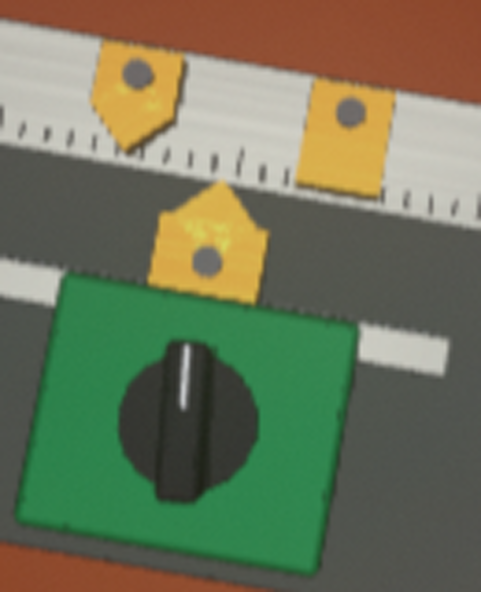

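Run:
```python
from h import *
f=lambda p:(np.atleast_2d(p)+.5)/3.7-.5+[235,145]
W=lambda p,z:ray('top',f(p),z)
tip,mk=W([[221,181],[127,151]],.034)
sq=W([[297,184],[379,196]],.034); sl=W([[163,213],[267,232],[150,285],[257,303]],.034)
pl=ray('top',[[199,147],[413,182],[165,278],[397,316]],.006)
for v in (sq[0]-sq[1],sl[0]-sl[1],sl[2]-sl[3],pl[0]-pl[1],pl[2]-pl[3]): print('ydir',np.arctan2(-v[0],v[1]),np.linalg.norm(v))
fl=W([189,424],.046)[0]; bt=W([[188,341],[180,490]],.091); wl=W([[186,346],[184,408]],.091)
print(tip,mk,fl,bt,bt.mean(0)); 
for v in (bt[0]-bt[1],wl[0]-wl[1]): print('bar',np.arctan2(v[1],v[0]),np.linalg.norm(v))
for th in(-.16,-.13,-.19):
    x=np.array([np.cos(th),np.sin(th)]);y=np.array([-x[1],x[0]])
    print(th,[(v[:2]-fl[:2])@x for v in(tip,mk)],[(v[:2]-fl[:2])@y for v in(tip,mk)],(mk-tip)[:2]@y)
s=monitor.read_state();M=R.from_rotvec(s['tcp_rot']).as_matrix();print(M.round(3))
```

```text
ydir -0.1524844039990533 0.03303442605811545
ydir -0.18819756908207708 0.04196412813009578
ydir -0.17410426685336225 0.04281710474861077
ydir -0.1693851505350106 0.3355518401141615
ydir -0.16997983638944755 0.34971358145164744
[0.62571247 0.04831018 0.034     ] [0.63800803 0.08572397 0.034     ] [0.52981947 0.06045279 0.046     ] [[0.55924526 0.05878332 0.091     ]
 [0.50628893 0.06160442 0.091     ]] [0.5327671  0.06019387 0.091     ]
bar -0.05322184099889304 0.053031416514727564
bar -0.031653513035366745 0.022182660843257433
-0.16 [np.float64(0.09660271741351738), np.float64(0.1027805360043171)] [np.float64(0.003289987126924659), np.float64(0.04218481210862167)] 0.038894824981697
-0.13 [np.float64(0.09665793426045709), np.float64(0.10399964277200059)] [np.float64(0.0003908599140124839), np.float64(0.039082876778337376)] 0.03869201686432489
-0.19 [np.float64(0.09646056464139331), np.float64(0.10146893369170779)] [np.float64(0.0061861535734900695), np.float64(0.04524878395539759)] 0.03906263038190752
[[-0.001  0.311  0.951]
 [-0.002  0.951 -0.311]
 [-1.    -0.002 -0.   ]]
```

The noses are 38.9 mm apart along the travel, so the knob needs about 0.97 rad counter-clockwise. Next I'll move to hover over the knob with the tool flipped, which keeps joint 6 well inside its range.

>>> {"name": "jog_arm", "arguments": {"rows": [[0.02,-0.15,0.16,0.95,0,0,100],[0.02,-0.15,0.16,0.95,0,0,100],[0.02,-0.15,0.16,0.95,0,0,100],[0.02,-0.15,0.16,0.95,0,0,100],[0.02,-0.15,0.16,0.95,0,0,100],[0.02,-0.15,0.16,0.95,0,0,100],[0.071,-0.452,0.487,2.0,0,0,100],[0.071,-0.452,0.487,2.0,0,0,100],[0.071,-0.452,0.487,2.0,0,0,100],[0.071,-0.452,0.487,2.0,0,0,80],[0.071,-0.452,0.487,2.0,0,0,80],[0.071,-0.452,0.487,2.0,0,0,80],[0.071,-0.452,0.487,2.0,0,0,80],[0.071,-0.452,0.487,2.885,0,0,80],[0.071,-0.452,0.487,2.885,0,0,80],[0.071,-0.452,0.487,2.885,0,0,80],[0.071,-0.452,0.487,2.885,0,0,80],[0.071,-0.452,0.487,2.885,0,0,80],[0.071,-0.452,0.487,2.885,0,0,80],[0.071,-0.452,0.487,2.885,0,0,80]]}}

```text
time: 2.1
tool_pos: [0.5314, 0.0598, 0.1594]
tcp_rot: [-2.188, 0.072, 2.192]
wrist_force: [-0.5, 0.2, -1.2]
width: 0.795
```

Run:
```python
from h import *
s=monitor.read_state();print(s['time'],s['q'],s['tool_pos'],R.from_rotvec(s['tcp_rot']).as_matrix().round(3),s['width'])
im=imaging.read_camera('wrist');cv2.imwrite('pics/w1.png',im)
```

```text
2.1 [ 0.06659027  0.05829351  1.9789024  -0.00205627  1.10636486  1.70180105] [0.53144336 0.05975601 0.15937607] [[-0.002 -0.063 -0.998]
 [-0.002 -0.998  0.063]
 [-1.     0.002  0.002]] 0.7946252171862119
```

View pics/w1.png

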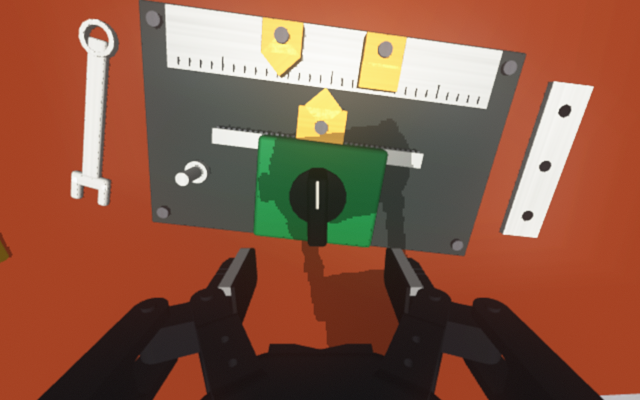

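The wrist view shows the bar upright between the fingers at about (318,195), the slide nose at (326,89) and the pointed tip at (282,76). I'll measure from this view.

Run:
```python
from h import *
s=monitor.read_state();
t=ray('wrist',[[326,89],[282,76]],.034,s);fl=ray('wrist',[318,195],.046,s)[0];wl=ray('wrist',[[317.5,181],[317.5,208]],.091,s)
ed=ray('wrist',[[142,1],[523,53],[153,222],[465,255]],.006,s)
print(t,fl,wl)
for v in (ed[0]-ed[1],ed[2]-ed[3]): print(np.arctan2(-v[0],v[1]))
th=-.17;x=np.array([np.cos(th),np.sin(th)]);y=np.array([-x[1],x[0]])
print((t[1]-t[0])[:2]@y,[(a[:2]-fl[:2])@x for a in t],[(a[:2]-fl[:2])@y for a in t])
```

```text
[[0.62483513 0.04846849 0.034     ]
 [0.63751782 0.08545989 0.034     ]] [0.53318478 0.06125544 0.046     ] [[0.55748492 0.0598935  0.091     ]
 [0.53610483 0.06127788 0.091     ]]
-0.1803781110902456
-0.1788924179546303
0.03860384092629586 [np.float64(0.09249251293608024), np.float64(0.09873408500922093)] [np.float64(0.0029030031878890506), np.float64(0.041506844114184906)]
```

>>> {"name": "jog_arm", "arguments": {"rows": [[0.05,-0.001,0,0,0,0,70],[0.099,-0.001,0,0,0,0,70],[0.099,-0.001,0,0,0,0,70],[0.099,-0.001,0,0,0,0,70],[0.099,-0.001,0,0,0,0,0],[0.099,-0.001,0,0,0,0,0],[0.099,-0.001,0,0,0,0,0],[0.099,-0.001,0,0,0,0,0],[0.099,-0.001,0,0,0,0,0],[0.099,-0.001,0,0,0,0,0],[0.099,-0.001,0,0,0,0,0],[0.099,-0.001,0,0,0,0,0]], "force": 70}}

```text
time: 3.35
tool_pos: [0.5335, 0.0618, 0.0633]
tcp_rot: [-2.193, 0.069, 2.186]
wrist_force: [-1.2, 3.7, 6.4]
width: 0.177
```

The bar is grasped (width 0.177). Now the first part of the turn, counter-clockwise.

>>> {"name": "jog_arm", "arguments": {"rows": [[0,0,0.001,-0.1,0,0,0],[0,0,0.001,-0.2,0,0,0],[0,0,0.001,-0.3,0,0,0],[0,0,0.001,-0.4,0,0,0],[0,0,0.001,-0.5,0,0,0],[0,0,0.001,-0.6,0,0,0],[0,0,0.001,-0.7,0,0,0],[0,0,0.001,-0.75,0,0,0],[0,0,0.001,-0.75,0,0,0],[0,0,0.001,-0.75,0,0,0]]}}

```text
time: 4.35
tool_pos: [0.533, 0.0635, 0.0634]
tcp_rot: [1.83, 0.653, -1.819]
wrist_force: [2.0, 6.4, -7.8]
width: 0.167
```

Run:
```python
from h import *
s=monitor.read_state();M=R.from_rotvec(s['tcp_rot']).as_matrix();print(s['time'],s['q'],s['tool_pos'],np.arctan2(-M[1,2],-M[0,2]),s['wrist_force'],s['torque'],s['width'])
im=imaging.read_camera('wrist');cv2.imwrite('pics/w2.png',im)
```

```text
4.35 [0.0706339  0.16844446 2.05610748 0.00296877 0.91208384 0.95295791] [0.53300981 0.06349186 0.0634005 ] 0.686663509228256 [ 1.98699803  6.39805581 -7.84207496] [ 0.97886186 -0.39659093  0.11677708] 0.16743011996616383
```

View pics/w2.png

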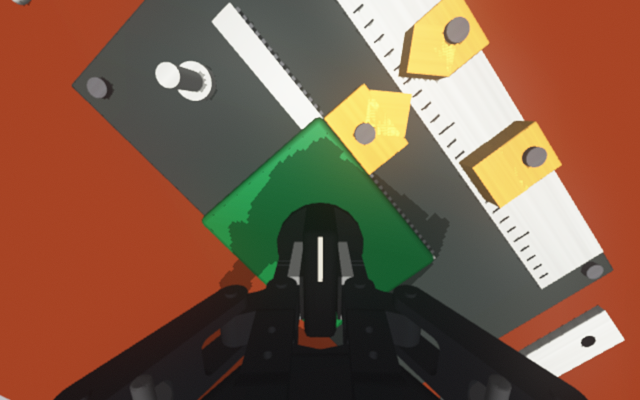

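The slide nose tip is now at about (411,95) and the pointed marker's tip at about (402,75). I'll compute the rest.

Run:
```python
from h import *
s=monitor.read_state();
a=cv2.imread('pics/w2.png');cv2.imwrite('pics/w2z.png',cv2.resize(a[20:140,330:480],None,fx=5,fy=5,interpolation=cv2.INTER_CUBIC))
t=ray('wrist',[[411,95],[402,75]],.034,s)
sq=ray('wrist',[[463,157],[500,207]],.034,s)
pl=ray('wrist',[[97,88],[595,272]],.008,s);print(t)
ru=ray('wrist',[[338,0],[540,288]],.006,s)
for v in(sq[0]-sq[1],pl[0]-pl[1],ru[0]-ru[1]):print(np.arctan2(-v[0],v[1]),np.linalg.norm(v))
for th in(-.165,-.175,-.185):
  y=np.array([-np.sin(th),np.cos(th)]);x=np.array([y[1],-y[0]]);print(th,(t[1]-t[0])[:2]@y,(t[1]-t[0])[:2]@x)
```

```text
[[0.63088354 0.07851607 0.034     ]
 [0.6350951  0.08963498 0.034     ]]
-0.1562847946849105 0.04212484005163443
0.3284362811738683 0.38182241258261324
-0.1873960283050716 0.2592754994154448
-0.165 0.01165965494618718 0.002328051679374457
-0.175 0.011682352097085114 0.002211340671564742
-0.185 0.011703881022508604 0.0020944085315306496
```

View pics/w2z.png

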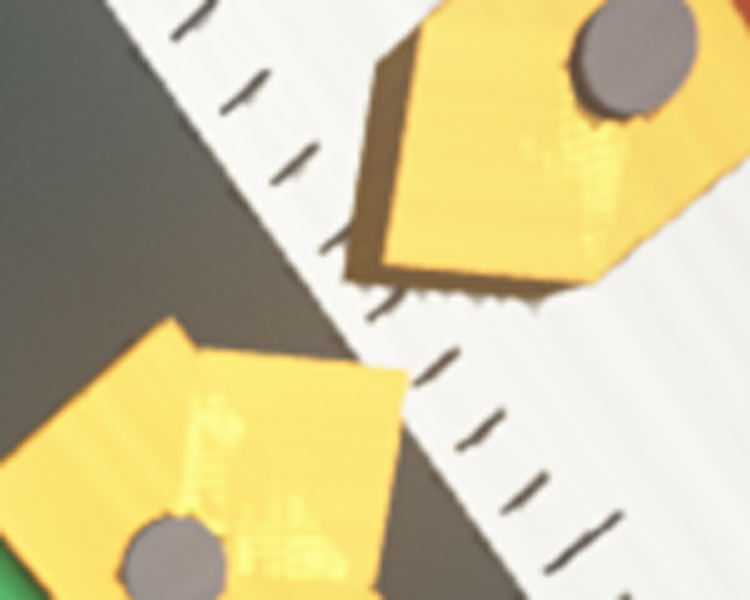

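The close-up shows the top-face tips at (406.5,72.6) for the marker and (411.5,94) for the slide. My earlier marker pixel was its bottom edge.

```bash
cat > m.py <<'E'
from h import *
def gap(name,uv,st=None):
    t=ray(name,uv,.034,st);th=-.176
    y=np.array([-np.sin(th),np.cos(th)]);x=np.array([y[1],-y[0]]);d=(t[1]-t[0])[:2]
    print(name,t[:,:2].round(4).tolist(),'dy',d@y,'dx',d@x,'rad',d@y/.04)
E
python3 - <<'E'
from m import *
s=monitor.read_state();gap('wrist',[[411.5,94],[406.5,72.6]],s)
cv2.imwrite('pics/top1.png',imaging.read_camera('top'))
E
```

```text
wrist [[0.6314, 0.0787], [0.6375, 0.0886]] dy 0.010819925886784576 dx 0.004266158160830219 rad 0.2704981471696144
```

>>> {"name": "jog_arm", "arguments": {"rows": [[0,0,0,-0.08,0,0,0],[0,0,0,-0.15,0,0,0],[0,0,0,-0.21,0,0,0],[0,0,0,-0.25,0,0,0],[0,0,0,-0.27,0,0,0],[0,0,0,-0.27,0,0,0],[0,0,0,-0.27,0,0,0],[0,0,0,-0.27,0,0,0]]}}

```text
time: 5.25
tool_pos: [0.5326, 0.064, 0.0634]
tcp_rot: [1.651, 0.854, -1.641]
wrist_force: [-1.6, 5.1, -5.0]
width: 0.171
```

Run:
```python
from h import *
s=monitor.read_state();M=R.from_rotvec(s['tcp_rot']).as_matrix();print(s['tool_pos'],np.arctan2(-M[1,2],-M[0,2]),s['wrist_force'],s['torque'])
im=imaging.read_camera('wrist');cv2.imwrite('pics/w3.png',im)
z=lambda a,f:cv2.resize(a,None,fx=f,fy=f,interpolation=cv2.INTER_CUBIC)
cv2.imwrite('pics/w3z.png',z(im[20:140,350:510],5))
```

```text
[0.53261537 0.06397343 0.06339193] 0.9562861034507456 [-1.61207339  5.12101075 -4.99131742] [0.77736705 0.21911934 0.08870042]
```

View pics/w3z.png

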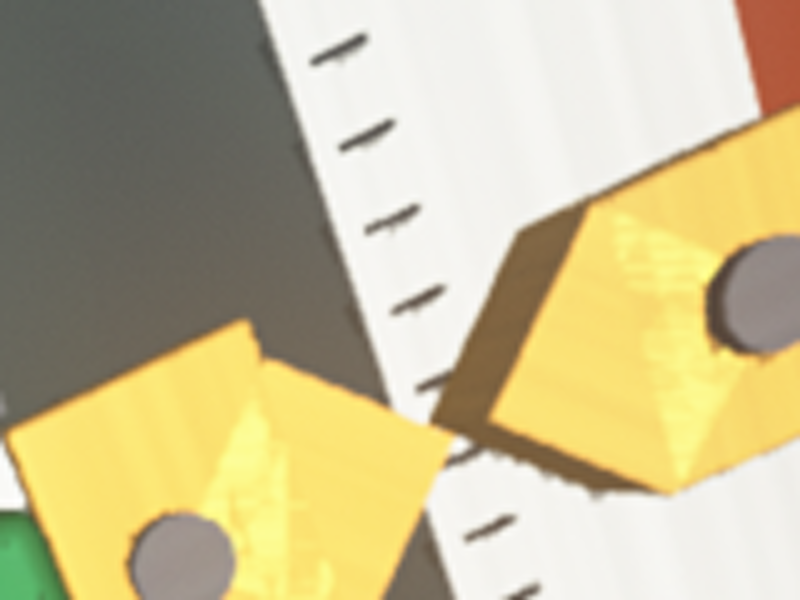

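The slide tip is at (440.8,106.9) and the marker tip at (447.9,103.9).

Run:
```python
from m import *
s=monitor.read_state();gap('wrist',[[440.8,106.9],[447.9,103.9]],s)
# direction check from mark shoulders (top face) & slide shoulders
sh=ray('wrist',[[350+590/5,20+205/5],[350+670/5,20+493/5]],.034,s);v=sh[0]-sh[1];print(np.arctan2(-v[0],v[1]),np.linalg.norm(v))
sh=ray('wrist',[[350+248/5,20+320/5],[350+8/5,20+432/5]],.034,s);v=sh[0]-sh[1];print('x',np.arctan2(v[1],v[0]))
sh=ray('wrist',[[350+590/5,20+205/5],[350+760/5,20+125/5]],.034,s);v=sh[1]-sh[0];print('x',np.arctan2(v[1],v[0]))
im=imaging.read_camera('top');cv2.imwrite('pics/top2.png',im);cv2.imwrite('pics/top2z.png',cv2.resize(im[150:230,235:335],None,fx=7,fy=7,interpolation=cv2.INTER_CUBIC))
```

```text
wrist [[0.6336, 0.0895], [0.6376, 0.0886]] dy -0.00015740455031850505 dx 0.004132719025649297 rad -0.003935113757962626
-0.18195230326012496 0.03303168464990567
x -0.19128227860436336
x -0.1845691584879284
```

View pics/top2z.png

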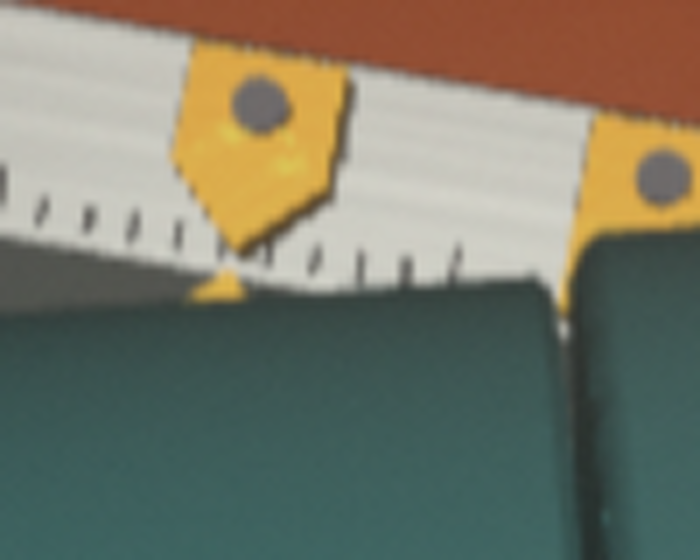

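The wrist view gives −0.16 mm across the travel, and the top view is partly hidden but agrees to within a pixel. I'll release, go straight up and check again.

>>> {"name": "jog_arm", "arguments": {"rows": [[0,0,0,0,0,0,30],[0,0,0,0,0,0,60],[0,0,0,0,0,0,70],[0,0,0,0,0,0,70],[0,0,0,0,0,0,70],[-0.03,0,0,0,0,0,70],[-0.07,0,0,0,0,0,70],[-0.07,0,0,0,0,0,70],[-0.07,0,0,0,0,0,70],[-0.07,0,0,0,0,0,70]]}}

```text
time: 6.35
tool_pos: [0.5316, 0.0636, 0.1325]
tcp_rot: [1.65, 0.855, -1.643]
wrist_force: [-0.5, -0.3, 0.1]
width: 0.701
```

Run:
```python
from h import *
s=monitor.read_state();print(s['time'],s['tool_pos'],s['wrist_force'],s['width'])
im=imaging.read_camera('wrist');cv2.imwrite('pics/w4.png',im)
p=imaging.camera_params('wrist');T=np.eye(4);T[:3,:3]=R.from_rotvec(s['tcp_rot']).as_matrix();T[:3,3]=s['tool_pos'];T=T@p['T_tool_cam']
c=np.linalg.inv(T)@[.6355,.089,.034,1];u=int(c[0]/c[2]*p['fx']+p['cx']);v=int(c[1]/c[2]*p['fy']+p['cy'])
u0,v0=max(u-50,0),max(v-40,0);print(u,v,u0,v0)
cv2.imwrite('pics/w4z.png',cv2.resize(im[v0:v0+80,u0:u0+100],None,fx=7,fy=7,interpolation=cv2.INTER_CUBIC))
```

```text
6.35 [0.53155173 0.06360604 0.13252394] [-0.47608228 -0.29621207  0.11626675] 0.7012808628629157
409 105 359 65
```

View pics/w4z.png

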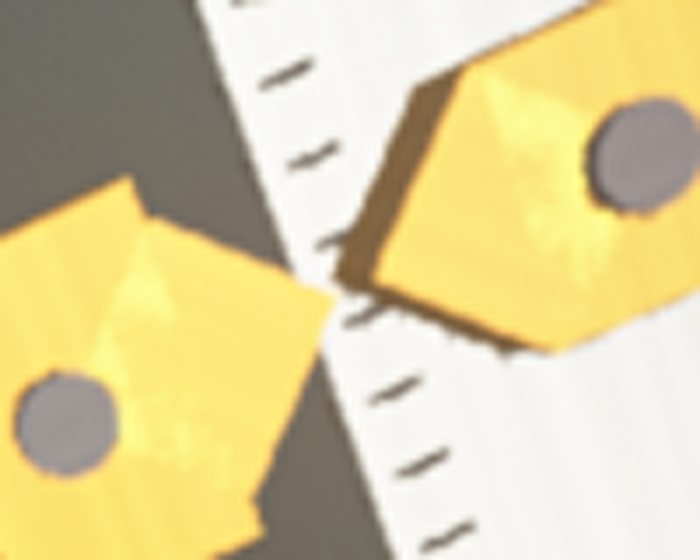

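The slide tip is at crop (337,297) and the marker tip at crop (373,281).

Run:
```python
from m import *
s=monitor.read_state();f=lambda p:(np.array(p)+.5)/7-.5+[359,65]
gap('wrist',f([[337,297],[373,281]]),s)
t=ray('wrist',f([[464,65],[560,352],[373,281]]),.034,s)[:,:2];print('mark',t.tolist())
v=t[0]-t[1];th=np.arctan2(-v[0],v[1]);y=np.array([-np.sin(th),np.cos(th)]);print(th,np.linalg.norm(v),'tip vs shoulder mid',(t[2]-t[:2].mean(0))@y)
im=imaging.read_camera('top');cv2.imwrite('pics/top3.png',im)
```

```text
wrist [[0.6327, 0.0895], [0.6369, 0.0886]] dy -0.00010290230833028634 dx 0.00427250393675509 rad -0.0025725577082571583
mark [[0.6562517685480771, 0.10247122026565746], [0.6505631585314251, 0.06960348151915607], [0.6369287134529205, 0.0886158400097311]]
-0.1713780312177703 0.03335638670824257 tip vs shoulder mid -0.0002695758451173781
```

The released slide reads −0.10 mm across the travel with the tips 4.3 mm apart, and the wrist force is near zero. I'll hand it in.

```bash
python3 -c "
from h import *
print(finish_job())"
```

```text
the job is handed in; nothing more can be done
None
```

The slide's pointed nose now stands opposite the tip of the pointed marker, and the job is handed in. I gripped the black knob once and turned it counter-clockwise in two steps of about 0.75 and 0.27 rad. Then I let go and raised the gripper clear, at about 6.4 s on the robot's clock. The slide was moved only by the knob.

- **Wrist camera after release:** the tips are about 0.1 mm apart along the travel and 4.3 mm apart across the gap, where about 4 mm is expected. Before release it read 0.16 mm, so letting go did not shift the slide.
- **Force:** the wrist force was near zero after release, so the robot is touching nothing.
- **Disagreement:** the top view just before release suggested an offset of roughly 0.8 mm. The nose was partly hidden by the gripper there and that is about half a pixel, so I relied on the wrist camera. I saved one more top picture after release but did not measure it.

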